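# Fetch the spare handpiece from the covered drawer, cradle it and close the drawer

### The arm

A 7-joint arm with a two-finger parallel gripper is mounted at the origin on the work surface. World frame = base frame: x ahead of the robot, y to its left, z up, the work surface at z = 0. Lengths are in m, angles in rad, forces in N, time in s.
With the tool pointing down it reaches from about 0.35 to 0.9 m from the base axis. Payload 8.1 kg.
Tool frame: the origin (TCP) lies midway between the tips of the shut fingers; the grasp point (between the pads) lies 19 mm behind it; z points along the fingers, y is the line along which they close (so a half turn about z gives the same grasp; the last joint's range is limited). The gripper opens to 92 mm and grips with 3 to 60 N. Pads are 19 mm wide; open, the fingers measure 130 mm over their backs; the gripper's body (75 mm by 190 mm) begins 47 mm behind the grasp point.
Start: joints at [-1.407, 0.434, 0.025, 1.573, -0.012, 1.134, -0.075], TCP at [0.165, 0.603, 0.227] pointing down, gripper open.
Joint ranges: [-2.62, 2.62], [-0.44, 2.09], [-1.27, 1.32], [0.08, 2.57], [-1.32, 4.46], [0.12, 2], [-2.74, 2.74]. Speed limits (rad/s): [2.22, 2.22, 3.01, 3.01, 3.14, 3.14, 3.14].

### API

Orientations are given as a rotation vector (axis times angle).
In Python, from cell import arm gives the robot as it stands.
- The arm moves only by the tool move_arm, never from a script. Its argument "motion" is a list of rows, each an object of numbers: "tx", "ty", "tz": the shift along the tool's x, y, z normalised to -1 to 1, where 1 is 1000 mm; "twist": the turn about the tool's z normalised to -1 to 1, where 1 is pi/2 rad. In form: [{"tx": .., "ty": .., "tz": .., "twist": ..}, ...]. A call has 1 to 12 rows; each row shifts and turns the commanded pose from where the row before left it, along the tool's axes as they then stand; what a row does not reach is not made up. A row lasts 1/10 s, in which the tool goes at most 50 mm and 8.59 degrees, less where a joint would pass 70% of its speed; a pose out of reach is approached as far as the arm can. A call with a number of a shift or a turn outside -1 to 1 is refused whole. A call with a gripper value outside its range is refused whole. "gripper" is the gripper's target within -1 to 1 (shut at 1, half-way at 0, fully open at -1), set as the call begins (left out, the last holds). The fingers move at their own pace and stop on an object; "squeeze" is the grip in N (left out, the last holds). Time passes only in rows, so rows that do not move let the fingers close. It gives the time, the measured TCP pose, the force, the opening and the grip force at its end, in the units of the state.
- arm.observe(): the state, without advancing time (a new reading comes with each control period).
- arm.get_image(name): name is "scene" or "top" or "wrist"; returns the picture (480x640x3 uint8, red, green, blue); there is no depth.
- arm.calibration(name): a dict with "K" (3x3 intrinsics, pixels), "T" (4x4, takes a point from camera to world coordinates). Camera axes: x right, y down, z forward; pixel columns grow to the right and rows downward; lengths in m; the calibration is good to about 2 mm. A picture is of the moment at which its call begins: read the wrist's pose just before it. calibration takes no time and is no camera call; for the wrist camera it gives the pose at the moment of the call.
- arm.sign_off(): hands the job in; it is judged then, once.
Trained networks look in the newest picture that a camera, given by its name, has taken for a name from the list of things; names that differ only in an ending like _2 or _b are one class to them, and where a whole thing is asked for, a point or a joint stands for the part that bears it (a point fixed in the world has none). Each returns a list of dicts, best first, with "conf" (0 to 1); they miss things now and then, are a little off and sometimes report something else, mostly with a low value. They report only what shows in the picture. A call takes as long as a camera call. They do not tell look-alikes from the thing itself.
- arm.look_for(camera, query): "point" ([column, row] as shares, 0 to 1, of the picture: columns of its width, rows of its height, amid what is visible of it).
- arm.regions_of(camera, query): "region" (480x640 bool, what is visible of it) and "point" ([column, row] as shares, 0 to 1, of the picture: columns of its width, rows of its height, amid what is visible of it).
- arm.place_of(camera, query): "point" ([column, row] as shares, 0 to 1, of the picture: columns of its width, rows of its height: a listed point, or the origin of a listed thing).
The state is a dict: "clock": time; "joints": joint angles; "dq": joint speeds; "joint_efforts": joint torques, N m; "position": TCP position; "ee_rot": TCP orientation; "force": force on the tool from outside, world axes, zero at the start; "ft_torque": the same for the moment, N m; "width": opening from 0.0 (shut) to 1.0 (fully open); "gripper_force": force on a finger pad.
Only numpy, scipy, OpenCV 4.12 (cv2) and the standard library are available. Lean on these libraries where they do the work, as an engineer would, in place of code of your own. Each camera call takes 0.05 s, during which the arm holds its last target. There are 200 camera calls.

### The job

Slide the loose cover plate in the pulled-out drawer aside onto the closed part of the tray, without lifting it out, to find which pocket holds the spare handpiece; lift the handpiece out by its thin nose, lay it on the blue mat and let go, then take it again by its thick body and lay it in the cradle, body on the bed and nose between the two cheeks, and leave it there; do not drop it. Then press the slide's release lever down and push the drawer fully home with the cover and both batteries still in it. Leave the plaster model, the jar and the dish where they are.

Things in the scene. Friction and masses are not known exactly. Their poses are not given: they have to be found in the camera images.
- drawer (a joint): the low chest's one drawer, 360 mm wide: 0 when fully pulled out (as it starts), 0.200 m when fully home; it retracts along the tray's own +x, away from the robot, with about 2 N of friction, and is blocked after 9 mm by the slide's catch until the lever is pressed
- drawer_tray (a point): middle of the drawer's tray, moves with it, at the level of the deck on which the cover slides, 45 mm above the bench. x points into the chest (direction of retracting), y along the drawer front, z up. y = 0 to +165 mm is closed flat deck; the pockets are at negative y. A rim 7 mm above the deck guides the cover; its ends are at y = -165 and +165 mm; the drawer front rises 21 mm above the deck
- pockets (a point): middle of the three pockets, on their floor, 33 mm below the deck (12 mm above the bench); axes as the tray's. Slots 36 mm wide for 80 mm long bodies, centred at y = -46, 0 and +46 mm from here, walls as high as the deck. In front of them (30 to 126 mm to -x) an open trough shared by all; only the handpiece's nose sticks out of its slot towards it
- chest: the low white chest, 412 mm wide, 92 mm high, fixed; origin on the bench under the middle of the pulled-out tray, its face 110 mm further along +x
- drawer_front (a point): middle of the outer face of the drawer front (white, 360 mm wide, 60 mm high, 6 to 66 mm above the bench, plain, no handle); push here along +x. Axes as the tray's
- lever (a joint): release lever of the full-extension slide: 0 up (latched, as it starts), 0.35 rad fully down; released above about 0.25. About 4 N on the paddle presses it; it stays where it is left, no spring
- lever_pad (a point): top middle of the lever's black paddle, 44 mm (x) by 28 mm (y), just outside the drawer's side at the +y end, top 49.5 mm above the bench; pressed fully, it goes down about 27 mm, swinging about a hinge 78 mm to +x of it and 15.5 mm below it. Axes as the tray's
- cover_rib (a point): middle of the grip rib of the loose aluminium cover plate (186 mm in x, 158 mm in y, 5 mm thick, 0.2 kg). The rib stands in the plate's middle: 70 mm long in x, 14 mm wide in y, 25 mm high; this point is 12.5 mm above the plate's top, 17.5 mm above the deck. Starts over the pockets (rib near tray y = -82 mm); slid fully aside, against the end wall, the rib is at tray y = +86 mm
- hp_body (a point): centre of the spare handpiece's thick body. The handpiece is a rounded square bar of white plastic 80 x 30 x 30 mm with a thinner steel nose 60 mm long and 16 mm thick on the same axis, pointing to -x; 140 mm long in all, 0.18 kg. Starts hidden in one of the pockets, lying flat, nose to the tray's -x
- hp_nose (a point): centre of the handpiece's nose, 70 mm to -x of the body's centre. When the body lies on a flat surface both centres are 15 mm above it and the nose's underside is 7 mm clear
- handpiece: the same handpiece; origin under the middle of its body, x from nose to body, z up
- battery1_mid (a point): centre of a spare battery, white 80 x 30 x 30 mm bar like the handpiece's body but with no nose; lies in another pocket and stays there
- battery2_mid (a point): centre of the other spare battery, the same
- mat_top (a point): middle of the top of the blue mat, 300 mm (x) by 340 mm (y), 2 mm thick, fixed on the bench. The cradle stands on its +y half; the -y half is free
- cradle_seat (a point): where the centre of the handpiece's body belongs in the dark steel cradle, 47 mm above the bench; x runs from nose to body. The body lies on a bed 22 mm wide, x = -29 to +37 mm, top 15 mm below this point, free on both sides for fingers; the nose lies between two cheeks, x = -96 to -52 mm, 24 mm apart, 48 mm over both, tops 15 mm above this point. Base plate 62 mm wide, 8 mm thick
- model: bystander: plaster dental model 62 x 66 x 27 mm, origin under it
- jar: bystander: lidded jar, 56 mm across, 70 mm high, origin under it
- dish: bystander: steel dish 100 mm across, 28 mm high, origin under it
Not all that is in view belongs to the job. Of the things that look like the part that bears cover_rib, the largest one is meant. Of the things shaped like the part that bears cradle_seat, the dark steel one is meant.

How it is judged:
By the outcome, as a careful person would: the job done as asked, in the order asked, and still so for the second after the job is handed in, with the robot touching nothing.
It also fails if it takes over 67 s, if anything falls off the work surface, if the arm or the gripper's body presses on something with over 40 N, if the wrist force passes 120 N, or if a joint passes its speed limit or range.

## Working session

There is one attempt and no reset: what is moved stays moved. The work goes in short steps, Python scripts to look and compute and a tool call to move; the robot and the scene stay as the last step left them, time stands still between calls to the robot, and variables do not carry over. Pictures are saved under pics/ and viewed, at most 10 in all, crops included, and the job is handed in when it is done.

Besides the shell and the picture viewer there is one more tool, called after ">>>" as name(argument=value, ...) on one line, values as JSON. move_arm: Moves the arm, as the interface text tells. Scaled input: -1 to 1 covers 1000 mm each way for a shift and pi/2 rad each way for a turn. Its arguments: {"type":"object","properties":{"motion":{"type":"array","items":{"type":"object","properties":{"tx":{"type":"number"},"ty":{"type":"number"},"tz":{"type":"number"},"twist":{"type":"number"}}}},"gripper":{"type":"number"},"squeeze":{"type":"number"}},"required":["motion"]}

```bash
mkdir -p pics; ls; cat > h.py <<'E'
import numpy as np, cv2
from cell import arm
from scipy.spatial.transform import Rotation as R
def ray(cam,pt,z):
    c=arm.calibration(cam);K=np.array(c["K"]);T=np.array(c["T"])
    p=np.array([pt[0]*640,pt[1]*480,1.0]);d=T[:3,:3]@np.linalg.solve(K,p);o=T[:3,3]
    return o+d*(z-o[2])/d[2]
def proj(cam,P):
    c=arm.calibration(cam);K=np.array(c["K"]);T=np.array(c["T"])
    q=K@(T[:3,:3].T@(np.array(P)-T[:3,3]));return q[:2]/q[2]
def save(cam,f):
    im=arm.get_image(cam);cv2.imwrite(f"pics/{f}.png",cv2.cvtColor(im,cv2.COLOR_RGB2BGR));return im
def st():
    s=arm.observe();print({k:np.round(s[k],4) for k in("clock","joints","position","ee_rot","force","width","gripper_force")});return s
E
python3 - <<'E'
from h import *
s=st();print(R.from_rotvec(s["ee_rot"]).as_matrix().round(3))
a=save("top","top0");b=save("scene","scene0")
Z=dict(drawer_tray=.045,drawer_front=.036,lever_pad=.0495,cover_rib=.0625,mat_top=.002,cradle_seat=.047,model=0,jar=0,dish=0,chest=0)
for q,z in Z.items():
  for cam in("top","scene"):
    for r in arm.place_of(cam,q)[:4]:
        p=r["point"];print(q,cam,round(r["conf"],2),[round(p[0]*640),round(p[1]*480)],ray(cam,p,z).round(3)[:2])
E
```

```text
pics
{'clock': np.float64(0.0), 'joints': array([-1.4066,  0.4352,  0.025 ,  1.5741, -0.0116,  1.134 , -0.0751]), 'position': array([0.1647, 0.6024, 0.2259]), 'ee_rot': array([-4.1800e-01, -3.1136e+00,  2.5000e-03]), 'force': array([ 0.2062, -0.9558, -0.2954]), 'width': np.float64(1.0027), 'gripper_force': np.float64(0.0)}
[[-0.965  0.264 -0.   ]
 [ 0.264  0.965 -0.002]
 [-0.    -0.002 -1.   ]]
drawer_tray top 0.81 [361, 220] [ 0.555 -0.118]
drawer_tray scene 0.67 [269, 272] [ 0.554 -0.114]
drawer_front top 0.76 [360, 256] [ 0.444 -0.118]
drawer_front scene 0.71 [260, 250] [ 0.433 -0.12 ]
lever_pad top 0.6 [294, 228] [0.526 0.088]
lever_pad top 0.56 [386, 218] [ 0.56  -0.196]
lever_pad scene 0.69 [332, 250] [0.511 0.081]
cover_rib top 0.94 [456, 208] [ 0.593 -0.41 ]
cover_rib top 0.93 [387, 215] [ 0.569 -0.198]
cover_rib top 0.58 [428, 294] [ 0.329 -0.322]
cover_rib top 0.31 [225, 247] [0.463 0.296]
cover_rib scene 0.73 [164, 312] [ 0.661 -0.408]
cover_rib scene 0.73 [187, 250] [ 0.406 -0.331]
cover_rib scene 0.67 [242, 275] [ 0.57  -0.191]
cover_rib scene 0.67 [261, 248] [ 0.458 -0.118]
mat_top top 0.84 [227, 246] [0.469 0.301]
mat_top top 0.2 [358, 222] [ 0.553 -0.114]
mat_top scene 0.23 [270, 271] [ 0.497 -0.105]
cradle_seat top 0.95 [207, 240] [0.484 0.356]
cradle_seat top 0.95 [215, 325] [0.225 0.322]
cradle_seat scene 0.61 [416, 232] [0.49  0.357]
cradle_seat scene 0.58 [377, 191] [0.225 0.328]
model top 0.56 [251, 164] [0.734 0.233]
model scene 0.56 [409, 306] [0.748 0.231]
jar top 0.75 [155, 257] [0.43  0.527]
jar scene 0.68 [418, 228] [0.415 0.401]
jar scene 0.59 [460, 224] [0.428 0.541]
dish top 0.96 [476, 272] [ 0.399 -0.489]
dish scene 0.92 [133, 282] [ 0.433 -0.498]
chest top 0.86 [358, 222] [ 0.553 -0.115]
chest top 0.5 [482, 267] [ 0.415 -0.509]
chest scene 0.69 [274, 287] [ 0.571 -0.107]
```

```bash
python3 - <<'E'
import cv2
a=cv2.imread("pics/top0.png")[120:360,120:500];cv2.imwrite("pics/topcrop.png",cv2.resize(a,(800,505),interpolation=cv2.INTER_CUBIC))
E
```

```text
(no output)
```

View pics/topcrop.png

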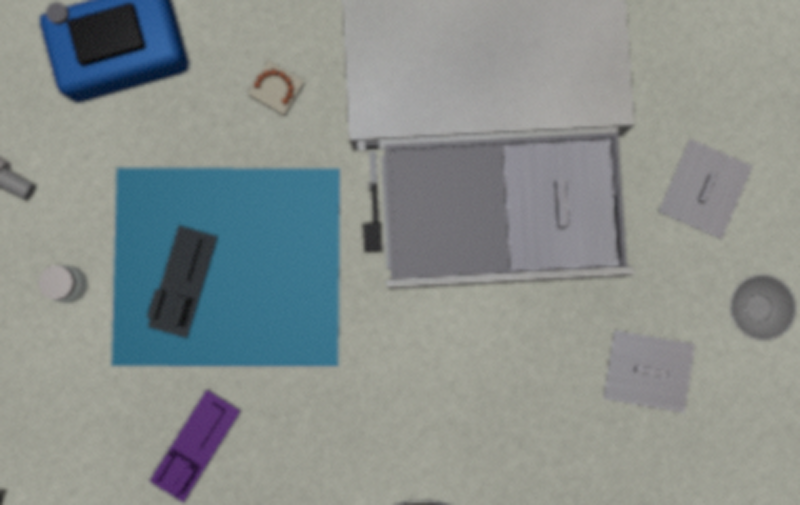

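View pics/scene0.png

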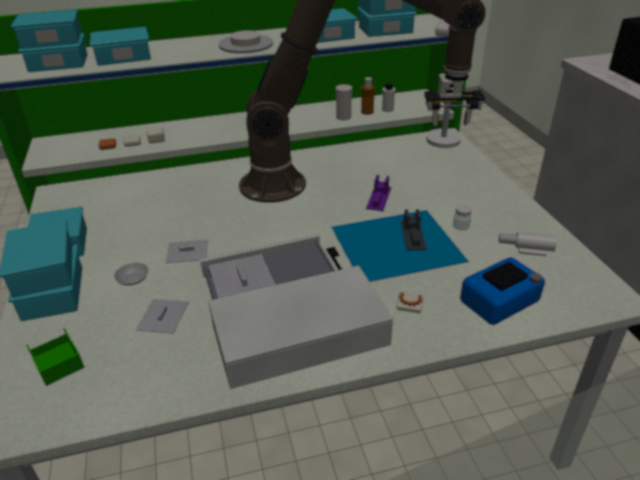

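Candidates for the cover: plate in the drawer (crop 560,205 / full 386,217, the largest, in the tray), small plates outside at (708,190) and (650,370). I choose the one in the drawer. For the cradle, I choose the dark one on the mat (185,280), not the purple one (195,445). Drawer yaw is about +3°. Next I move over the tray for a close look.

>>> move_arm(motion=[{"twist": -0.068}, {"twist": -0.068}, {"twist": -0.068}, {"tx": -0.02, "ty": -0.045}, {"tx": -0.02, "ty": -0.045}, {"tx": -0.02, "ty": -0.045}, {"tx": -0.02, "ty": -0.045}, {"tx": -0.02, "ty": -0.045}, {"tx": -0.02, "ty": -0.045}, {"tx": -0.02, "ty": -0.045}, {"tx": -0.02, "ty": -0.045}, {"tx": -0.02, "ty": -0.045}], gripper=-1)

```text
invalid input
```

>>> move_arm(motion=[{"tx": -0.018, "ty": -0.045, "tz": -0.01}, {"tx": -0.018, "ty": -0.045, "tz": -0.01}, {"tx": -0.018, "ty": -0.045, "tz": -0.01}, {"tx": -0.018, "ty": -0.045, "tz": -0.01}, {"tx": -0.018, "ty": -0.045, "tz": -0.01}, {"tx": -0.018, "ty": -0.045, "tz": -0.01}, {"ty": -0.045}, {"ty": -0.045}, {}])

```text
invalid input
```

```bash
python3 - <<'E'
from h import *
s=st();T=np.array(arm.calibration("wrist")["T"]);print(T.round(3));a=save("wrist","w1")
save("top","top1")
for q,z in dict(drawer_tray=.045,drawer_front=.036,lever_pad=.0495,cover_rib=.0625).items():
  for cam in("wrist","top"):
    for r in arm.place_of(cam,q)[:2]:
        p=r["point"];print(q,cam,round(r["conf"],2),[round(p[0]*640),round(p[1]*480)],ray(cam,p,z).round(3)[:2])
E
```

```text
{'clock': np.float64(1.1), 'joints': array([-1.4066,  0.4345,  0.025 ,  1.5732, -0.0117,  1.134 , -0.0751]), 'position': array([0.1648, 0.6029, 0.2267]), 'ee_rot': array([-4.1800e-01, -3.1136e+00, -1.0000e-04]), 'force': array([-0.8184, -0.5902, -0.7781]), 'width': np.float64(0.9981), 'gripper_force': np.float64(0.0)}
[[ 0.264  0.921  0.285  0.087]
 [ 0.964 -0.252 -0.078  0.624]
 [-0.     0.295 -0.955  0.384]
 [ 0.     0.     0.     1.   ]]
drawer_tray top 0.6 [361, 222] [ 0.549 -0.119]
drawer_front top 0.57 [362, 257] [ 0.442 -0.123]
lever_pad top 0.61 [293, 231] [0.516 0.09 ]
cover_rib top 0.72 [386, 217] [ 0.564 -0.196]
cover_rib top 0.58 [454, 210] [ 0.587 -0.402]
```

View pics/w1.png

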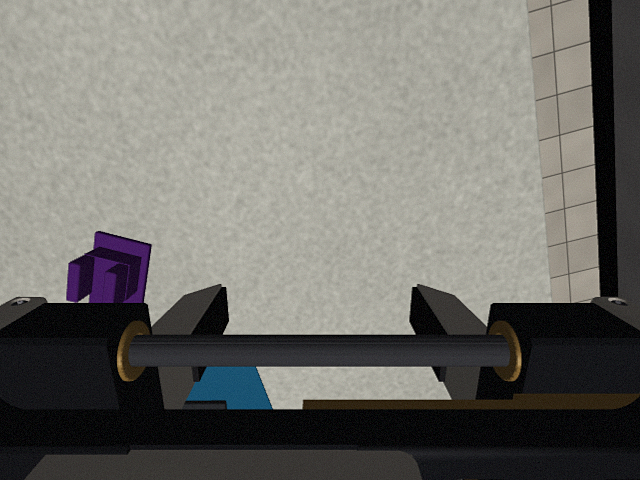

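Picture w1: still at the start pose. The purple cradle is at (105,270), and image-down is world +x. The rows were refused, so I'll give every key.

>>> move_arm(motion=[{"tx": 0, "ty": 0, "tz": 0, "twist": -0.068}, {"tx": 0, "ty": 0, "tz": 0, "twist": -0.068}, {"tx": 0, "ty": 0, "tz": 0, "twist": -0.068}, {"tx": -0.02, "ty": -0.045, "tz": 0, "twist": 0}, {"tx": -0.02, "ty": -0.045, "tz": 0, "twist": 0}, {"tx": -0.02, "ty": -0.045, "tz": 0, "twist": 0}, {"tx": -0.02, "ty": -0.045, "tz": 0, "twist": 0}, {"tx": -0.02, "ty": -0.045, "tz": 0, "twist": 0}, {"tx": -0.02, "ty": -0.045, "tz": 0, "twist": 0}, {"tx": -0.02, "ty": -0.045, "tz": 0, "twist": 0}, {"tx": -0.02, "ty": -0.045, "tz": 0, "twist": 0}, {"tx": -0.02, "ty": -0.045, "tz": 0, "twist": 0}], gripper=-1, squeeze=20)

```text
clock: 2.8
position: [0.3669, 0.2063, 0.2271]
ee_rot: [-0.084, 3.14, 0.001]
force: [1.0, 0.2, -0.5]
width: 0.998
gripper_force: 0.0
```

>>> move_arm(motion=[{"tx": -0.0225, "ty": -0.042, "tz": -0.01, "twist": 0}, {"tx": -0.0225, "ty": -0.042, "tz": -0.01, "twist": 0}, {"tx": -0.0225, "ty": -0.042, "tz": -0.01, "twist": 0}, {"tx": -0.0225, "ty": -0.042, "tz": -0.01, "twist": 0}, {"tx": -0.0225, "ty": -0.042, "tz": -0.01, "twist": 0}, {"tx": -0.0225, "ty": -0.042, "tz": -0.01, "twist": 0}, {"tx": -0.0225, "ty": -0.042, "tz": -0.01, "twist": 0}, {"tx": -0.0225, "ty": -0.042, "tz": -0.01, "twist": 0}, {"tx": -0.0225, "ty": -0.042, "tz": -0.01, "twist": 0}, {"tx": 0, "ty": 0, "tz": 0, "twist": 0}, {"tx": 0, "ty": 0, "tz": 0, "twist": 0}])

```text
clock: 3.9
position: [0.5888, -0.1598, 0.3164]
ee_rot: [0.08, -3.14, 0.001]
force: [0.3, 0.3, -0.2]
width: 1.003
gripper_force: 0.0
```

```bash
python3 - <<'E'
from h import *
s=st();a=save("wrist","w2")
for q,z in dict(drawer_tray=.045,drawer_front=.036,lever_pad=.0495,cover_rib=.0625).items():
  for cam in("wrist",):
    for r in arm.place_of(cam,q)[:2]:
        p=r["point"];print(q,cam,round(r["conf"],2),[round(p[0]*640),round(p[1]*480)],ray(cam,p,z).round(3)[:2])
E
```

```text
{'clock': np.float64(3.9), 'joints': array([-0.1589,  0.369 ,  0.4864,  1.5009, -0.1746,  1.3154,  1.9658]), 'position': array([ 0.5888, -0.1598,  0.3164]), 'ee_rot': array([ 8.0400e-02, -3.1401e+00,  7.0000e-04]), 'force': array([ 0.2783,  0.3376, -0.2165]), 'width': np.float64(1.0028), 'gripper_force': np.float64(0.0)}
drawer_tray wrist 0.74 [358, 180] [ 0.556 -0.111]
drawer_front wrist 0.8 [361, 86] [ 0.449 -0.116]
drawer_front wrist 0.73 [359, 177] [ 0.553 -0.109]
lever_pad wrist 0.66 [527, 150] [0.51  0.085]
lever_pad wrist 0.19 [356, 178] [ 0.553 -0.114]
cover_rib wrist 0.95 [287, 185] [ 0.564 -0.196]
cover_rib wrist 0.82 [123, 198] [ 0.59 -0.39]
```

View pics/w2.png

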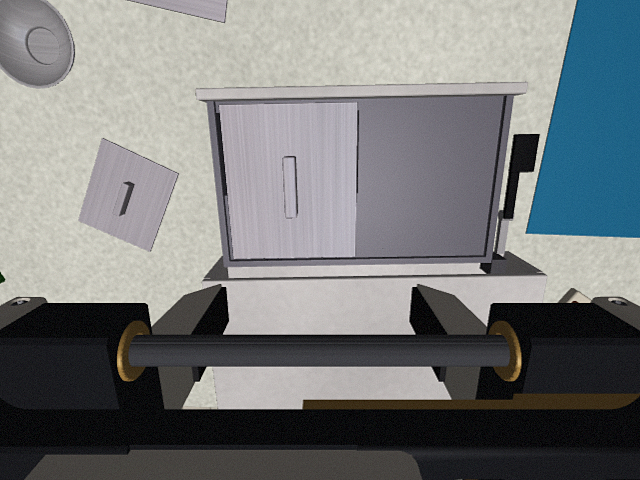

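Picture w2: the drawer from close by. The cover's rib is at (290,187), the front's top edge runs from (196,90) to (527,83), and the lever paddle is at (525,152).

```bash
python3 - <<'E'
from h import *
def w(u,v,z):return ray("wrist",(u/640,v/480),z)
for n,u,v,z in[("ribA",290,156,.075),("ribB",290,217,.075),("frL",196,90,.066),("frR",527,83,.066),("bkL",225,264,.052),("bkR",492,259,.052),("pad",525,152,.0495),("padTL",515,134,.0495),("padTR",539,134,.0495),("padBR",537,169,.0495)]:print(n,w(u,v,z).round(4))
a=w(196,90,.066);b=w(527,83,.066);print(np.degrees(np.arctan2(-(b-a)[0],(b-a)[1])),np.linalg.norm(b-a))
a=w(225,264,.052);b=w(492,259,.052);print(np.degrees(np.arctan2(-(b-a)[0],(b-a)[1])),np.linalg.norm(b-a))
E
```

```text
ribA [ 0.5305 -0.1921  0.075 ]
ribB [ 0.5999 -0.19    0.075 ]
frL [ 0.4674 -0.2963  0.066 ]
frR [0.4409 0.0591 0.066 ]
bkL [ 0.6719 -0.2737  0.052 ]
bkR [0.6462 0.0697 0.052 ]
pad [0.5121 0.0829 0.0495]
padTL [0.4927 0.0667 0.0495]
padTR [0.4912 0.0946 0.0495]
padBR [0.5308 0.1018 0.0495]
4.2651714703586645 0.35640784728958913
4.281491208788149 0.3443410321532396
```

>>> move_arm(motion=[{"tx": 0, "ty": 0, "tz": 0, "twist": -0.014}, {"tx": 0.0052, "ty": -0.0058, "tz": 0.043, "twist": 0}, {"tx": 0.0052, "ty": -0.0058, "tz": 0.043, "twist": 0}, {"tx": 0.0052, "ty": -0.0058, "tz": 0.043, "twist": 0}, {"tx": 0.0052, "ty": -0.0058, "tz": 0.043, "twist": 0}, {"tx": 0.0052, "ty": -0.0058, "tz": 0.04, "twist": 0}, {"tx": 0, "ty": 0, "tz": 0.025, "twist": 0}, {"tx": 0, "ty": 0, "tz": 0.016, "twist": 0}, {"tx": 0, "ty": 0, "tz": 0.009, "twist": 0}, {"tx": 0, "ty": 0, "tz": 0, "twist": 0}], gripper=0)

```text
clock: 5.15
position: [0.5645, -0.1888, 0.054]
ee_rot: [0.12, -3.138, -0.001]
force: [0.1, 0.0, -0.1]
width: 0.501
gripper_force: 0.0
```

>>> move_arm(motion=[{"tx": 0, "ty": 0, "tz": 0, "twist": 0}, {"tx": 0, "ty": 0, "tz": 0, "twist": 0}, {"tx": 0, "ty": 0, "tz": 0, "twist": 0}, {"tx": 0, "ty": 0, "tz": 0, "twist": 0}], gripper=1, squeeze=10)

```text
clock: 5.55
position: [0.5655, -0.1899, 0.0555]
ee_rot: [-0.118, 3.138, -0.001]
force: [-0.6, -2.0, 1.6]
width: 0.203
gripper_force: 0.9
```

>>> move_arm(motion=[{"tx": 0, "ty": 0, "tz": 0, "twist": 0}, {"tx": 0, "ty": 0, "tz": 0, "twist": 0}, {"tx": 0, "ty": 0.01, "tz": 0, "twist": 0}, {"tx": 0, "ty": 0.02, "tz": 0, "twist": 0}, {"tx": 0, "ty": 0.02, "tz": 0, "twist": 0}, {"tx": 0, "ty": 0.02, "tz": 0, "twist": 0}])

```text
clock: 6.15
position: [0.5603, -0.1196, 0.0554]
ee_rot: [-0.117, 3.138, -0.002]
force: [0.2, -4.8, 6.8]
width: 0.156
gripper_force: 10.0
```

>>> move_arm(motion=[{"tx": 0, "ty": 0.02, "tz": 0, "twist": 0}, {"tx": 0, "ty": 0.02, "tz": 0, "twist": 0}, {"tx": 0, "ty": 0.02, "tz": 0, "twist": 0}, {"tx": 0, "ty": 0.015, "tz": 0, "twist": 0}, {"tx": 0, "ty": 0.01, "tz": 0, "twist": 0}, {"tx": 0, "ty": 0.005, "tz": 0, "twist": 0}, {"tx": 0, "ty": 0.004, "tz": 0, "twist": 0}, {"tx": 0, "ty": 0.002, "tz": 0, "twist": 0}, {"tx": 0, "ty": 0.002, "tz": 0, "twist": 0}])

```text
clock: 7.05
position: [0.5532, -0.0272, 0.0554]
ee_rot: [-0.112, 3.137, -0.01]
force: [1.4, -21.1, 3.0]
width: 0.171
gripper_force: 10.0
```

>>> move_arm(motion=[{"tx": 0, "ty": -0.004, "tz": 0, "twist": 0}, {"tx": 0, "ty": 0, "tz": 0, "twist": 0}, {"tx": 0, "ty": 0, "tz": 0, "twist": 0}, {"tx": 0, "ty": 0, "tz": -0.02, "twist": 0}, {"tx": 0, "ty": 0, "tz": -0.04, "twist": 0}, {"tx": -0.01, "ty": -0.025, "tz": -0.04, "twist": 0}, {"tx": -0.01, "ty": -0.025, "tz": -0.04, "twist": 0}, {"tx": -0.01, "ty": -0.025, "tz": -0.04, "twist": 0}, {"tx": -0.01, "ty": -0.025, "tz": -0.04, "twist": 0}, {"tx": 0, "ty": -0.025, "tz": 0, "twist": 0}, {"tx": 0, "ty": 0, "tz": 0, "twist": 0}], gripper=-0.2)

```text
clock: 8.15
position: [0.602, -0.1511, 0.2759]
ee_rot: [-0.113, 3.138, -0.003]
force: [0.4, -0.1, -0.1]
width: 0.6
gripper_force: 0.0
```

```bash
python3 - <<'E'
from h import *
s=st();a=save("wrist","w3")
for q,z in dict(drawer_tray=.045,drawer_front=.036,lever_pad=.0495,cover_rib=.0625,hp_nose=.027,hp_body=.027,battery1_mid=.027).items():
  for cam in("wrist",):
    for r in arm.place_of(cam,q)[:3]:
        p=r["point"];print(q,cam,round(r["conf"],2),[round(p[0]*640),round(p[1]*480)],ray(cam,p,z).round(3)[:2])
E
```

```text
{'clock': np.float64(8.15), 'joints': array([-0.1948,  0.4148,  0.5209,  1.5451, -0.2126,  1.2362,  2.0015]), 'position': array([ 0.602 , -0.1511,  0.2759]), 'ee_rot': array([-1.1260e-01,  3.1376e+00, -3.1000e-03]), 'force': array([ 0.4087, -0.1437, -0.1025]), 'width': np.float64(0.5999), 'gripper_force': np.float64(0.0)}
drawer_tray wrist 0.91 [359, 170] [ 0.552 -0.107]
drawer_front wrist 0.76 [361, 65] [ 0.448 -0.114]
drawer_front wrist 0.21 [286, 208] [ 0.602 -0.184]
lever_pad wrist 0.78 [542, 142] [0.508 0.084]
cover_rib wrist 0.94 [95, 189] [ 0.593 -0.383]
cover_rib wrist 0.73 [436, 174] [ 0.549 -0.027]
hp_nose wrist 0.59 [12, 16] [ 0.429 -0.47 ]
hp_nose wrist 0.55 [281, 147] [ 0.536 -0.193]
hp_body wrist 0.28 [285, 205] [ 0.601 -0.186]
battery1_mid wrist 0.78 [244, 208] [ 0.609 -0.234]
battery1_mid wrist 0.47 [11, 17] [ 0.43  -0.472]
```

View pics/w3.png

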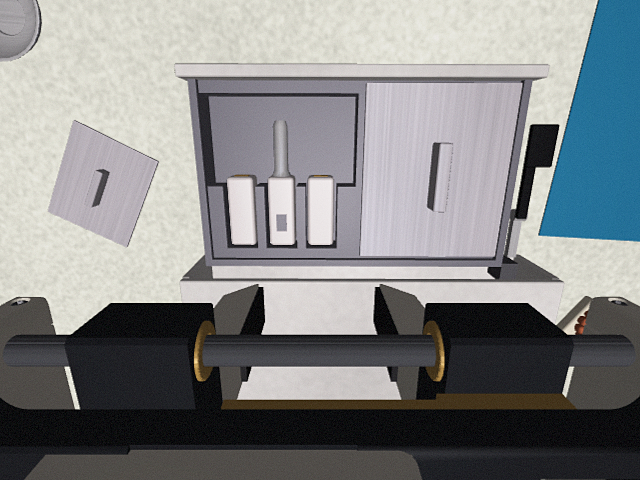

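Picture w3: the handpiece is in the middle pocket, with its nose from (280,121) to (280,177). Batteries are at (243,210) and (320,210). The cover is fully aside, with its rib at (441,177).

```bash
python3 - <<'E'
from h import *
def w(u,v,z):return ray("wrist",(u/640,v/480),z)
P={n:w(u,v,z) for n,u,v,z in[("tip",279.5,121,.033),("nbase",281,176,.035),("bTL",268,178,.042),("bTR",294,178,.042),("bBL",269,245,.042),("bBR",297,245,.042),("fL",176,66,.066),("fR",549,67,.066)]}
for n in P:print(n,P[n].round(4))
bc=(P["bTL"]+P["bTR"]+P["bBL"]+P["bBR"])/4
a=np.radians(4.2);nose=bc+[-.07*np.cos(a),-.07*np.sin(a),0];print("bc",bc,"nose",nose, "meas nose",(P["tip"]+P["nbase"])/2, (P["fL"]+P["fR"])/2,proj("wrist",nose*[1,1,0]+[0,0,.027]))
d=P["fR"]-P["fL"];print(np.degrees(np.arctan2(-d[0],d[1])))
E
```

```text
tip [ 0.5086 -0.196   0.033 ]
nbase [ 0.567  -0.1915  0.035 ]
bTL [ 0.5694 -0.2051  0.042 ]
bTR [ 0.5673 -0.1764  0.042 ]
bBL [ 0.6471 -0.2013  0.042 ]
bBR [ 0.6446 -0.1686  0.042 ]
fL [ 0.468  -0.2925  0.066 ]
fR [0.4417 0.0611 0.066 ]
bc [ 0.60709457 -0.18784922  0.042     ] nose [ 0.53728256 -0.1929759   0.042     ] meas nose [ 0.53780157 -0.19374576  0.034     ] [ 0.4548626  -0.11571089  0.066     ] [281.62962622 148.42051793]
4.241093825197469
```

>>> move_arm(motion=[{"tx": 0.0107, "ty": -0.0074, "tz": 0.036, "twist": 0}, {"tx": 0.0107, "ty": -0.0074, "tz": 0.036, "twist": 0}, {"tx": 0.0107, "ty": -0.0074, "tz": 0.036, "twist": 0}, {"tx": 0.0107, "ty": -0.0074, "tz": 0.036, "twist": 0}, {"tx": 0.0107, "ty": -0.0074, "tz": 0.036, "twist": 0}, {"tx": 0, "ty": 0, "tz": 0.035, "twist": 0}, {"tx": 0, "ty": 0, "tz": 0, "twist": 0}, {"tx": 0, "ty": 0, "tz": 0, "twist": 0}], gripper=0)

```text
clock: 9.35
position: [0.5515, -0.1881, 0.06]
ee_rot: [0.119, -3.138, -0.0]
force: [0.4, -0.4, 0.2]
width: 0.503
gripper_force: 0.0
```

>>> move_arm(motion=[{"tx": 0, "ty": -0.0035, "tz": 0.02, "twist": 0}, {"tx": 0, "ty": 0, "tz": 0.016, "twist": 0}, {"tx": 0, "ty": 0, "tz": 0.007, "twist": 0}, {"tx": 0, "ty": 0, "tz": 0, "twist": 0}])

```text
clock: 9.75
position: [0.5524, -0.1916, 0.0175]
ee_rot: [-0.12, 3.138, 0.0]
force: [-0.1, 0.6, 0.1]
width: 0.5
gripper_force: 0.0
```

>>> move_arm(motion=[{"tx": 0, "ty": 0, "tz": 0, "twist": 0}, {"tx": 0, "ty": 0, "tz": 0, "twist": 0}, {"tx": 0, "ty": 0, "tz": 0, "twist": 0}, {"tx": 0, "ty": 0, "tz": 0, "twist": 0}, {"tx": 0, "ty": 0, "tz": 0, "twist": 0}, {"tx": 0, "ty": 0, "tz": 0, "twist": 0}], gripper=1, squeeze=40)

```text
clock: 10.35
position: [0.5524, -0.194, 0.0174]
ee_rot: [-0.116, 3.137, -0.004]
force: [1.5, -5.3, 0.0]
width: 0.175
gripper_force: 38.6
```

>>> move_arm(motion=[{"tx": 0, "ty": -0.002, "tz": -0.005, "twist": 0}, {"tx": 0, "ty": 0, "tz": -0.01, "twist": 0}, {"tx": 0, "ty": 0, "tz": -0.02, "twist": 0}, {"tx": 0, "ty": 0, "tz": -0.02, "twist": 0}, {"tx": 0, "ty": 0, "tz": -0.03, "twist": 0}, {"tx": 0, "ty": 0, "tz": -0.03, "twist": 0}, {"tx": 0, "ty": 0, "tz": -0.03, "twist": 0}, {"tx": 0, "ty": 0, "tz": 0, "twist": 0}])

```text
clock: 11.15
position: [0.5537, -0.1942, 0.1662]
ee_rot: [-0.119, 3.133, -0.001]
force: [0.1, -0.7, -2.5]
width: 0.169
gripper_force: 39.4
```

```bash
python3 - <<'E'
from h import *
s=st();a=save("wrist","w4")
for r in arm.place_of("wrist","hp_body")[:2]: print(r)
save("top","top4")
for q,z in dict(mat_top=.002,cradle_seat=.047,model=0).items():
    for r in arm.place_of("top",q)[:2]:
        p=r["point"];print(q,round(r["conf"],2),[round(p[0]*640),round(p[1]*480)],ray("top",p,z).round(3)[:2])
r=arm.regions_of("top","cradle_seat")
for x in r[:2]:
    m=x["region"];ys,xs=np.nonzero(m);print(x["conf"],x["point"],cv2.minAreaRect(np.c_[xs,ys].astype(np.float32)))
E
```

```text
{'clock': np.float64(11.15), 'joints': array([-0.1043,  0.4516,  0.496 ,  1.7805, -0.2568,  0.9674,  2.1421]), 'position': array([ 0.5537, -0.1942,  0.1662]), 'ee_rot': array([-1.1900e-01,  3.1331e+00, -1.3000e-03]), 'force': array([ 0.0504, -0.6978, -2.5186]), 'width': np.float64(0.1695), 'gripper_force': np.float64(39.3716)}
{'point': [0.4952, 0.8552], 'conf': 0.59}
mat_top 0.6 [226, 248] [0.462 0.304]
cradle_seat 0.92 [215, 322] [0.235 0.322]
cradle_seat 0.64 [208, 242] [0.478 0.352]
model 0.92 [249, 163] [0.737 0.238]
0.95 [0.3302, 0.6862] ((212.8212127685547, 331.3133544921875), (20.278249740600586, 52.05899429321289), 32.195735931396484)
0.76 [0.3247, 0.5248] ((205.95001220703125, 253.15000915527344), (22.76839828491211, 51.54512405395508), 18.43494987487793)
```

View pics/w4.png

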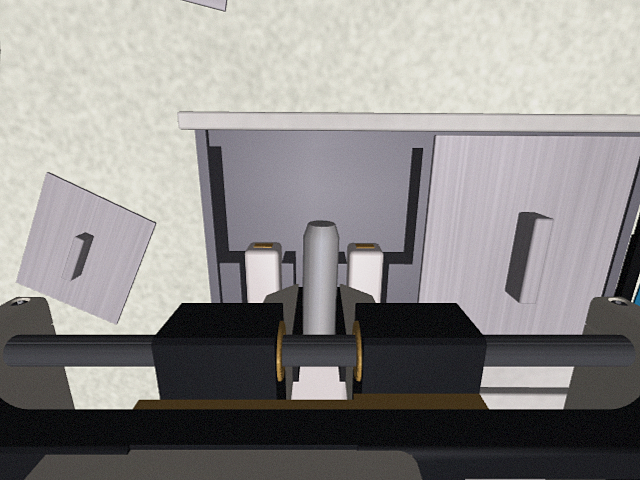

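Picture w4: the nose is held between the fingers (320,270), with both batteries still in their slots (265,270) and (367,270). Next I carry it to the mat's free half.

>>> move_arm(motion=[{"tx": 0.0086, "ty": 0.0422, "tz": 0, "twist": 0}, {"tx": 0.0086, "ty": 0.0422, "tz": 0, "twist": 0}, {"tx": 0.0086, "ty": 0.0422, "tz": 0, "twist": 0}, {"tx": 0.0086, "ty": 0.0422, "tz": 0, "twist": 0}, {"tx": 0.0086, "ty": 0.0422, "tz": 0, "twist": 0}, {"tx": 0.0086, "ty": 0.0422, "tz": 0, "twist": 0}, {"tx": 0.0086, "ty": 0.0422, "tz": 0, "twist": 0}, {"tx": 0.0086, "ty": 0.0422, "tz": 0, "twist": 0}, {"tx": 0.0086, "ty": 0.0422, "tz": 0, "twist": 0}, {"tx": 0.0086, "ty": 0.0422, "tz": 0, "twist": 0}])

```text
clock: 12.5
position: [0.4331, 0.2218, 0.1613]
ee_rot: [0.118, -3.139, 0.001]
force: [1.4, -0.2, -1.7]
width: 0.171
gripper_force: 39.6
```

>>> move_arm(motion=[{"tx": 0, "ty": 0, "tz": 0, "twist": 0.06}, {"tx": 0, "ty": 0, "tz": 0, "twist": 0.06}, {"tx": 0, "ty": 0, "tz": 0, "twist": 0.06}, {"tx": 0, "ty": 0, "tz": 0, "twist": 0.057}, {"tx": 0, "ty": 0, "tz": 0.04, "twist": 0}, {"tx": 0, "ty": 0, "tz": 0.04, "twist": 0}, {"tx": 0, "ty": 0, "tz": 0.02, "twist": 0}, {"tx": 0, "ty": 0, "tz": 0, "twist": 0}])

```text
clock: 13.3
position: [0.432, 0.219, 0.059]
ee_rot: [-0.464, -3.103, 0.007]
force: [0.1, 0.5, -1.9]
width: 0.169
gripper_force: 39.7
```

```bash
python3 - <<'E'
from h import *
s=st();im=save("wrist","w5");save("scene","s5")
b=cv2.imread("pics/w5.png");c=cv2.imread("pics/s5.png")[170:300,320:520]
cv2.imwrite("pics/m5.png",np.vstack([cv2.resize(b,(400,300)),cv2.resize(c,(400,260))]))
for q in("hp_body","hp_nose","cradle_seat"):
  for r in arm.place_of("wrist",q)[:2]: print(q,r)
E
```

```text
{'clock': np.float64(13.3), 'joints': array([-0.886 ,  0.4566,  0.4056,  2.1113, -0.2967,  0.6337,  0.9982]), 'position': array([0.432, 0.219, 0.059]), 'ee_rot': array([-0.4642, -3.1027,  0.0071]), 'force': array([ 0.1326,  0.5099, -1.904 ]), 'width': np.float64(0.169), 'gripper_force': np.float64(39.7212)}
hp_body {'point': [0.4958, 0.8517], 'conf': 0.8}
hp_nose {'point': [0.4997, 0.5919], 'conf': 0.72}
cradle_seat {'point': [0.9217, 0.6254], 'conf': 0.55}
```

View pics/m5.png

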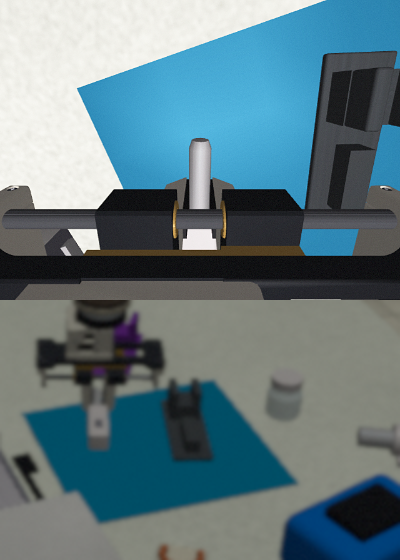

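Picture m5: the handpiece hangs level over the blue mat's free half. The dark cradle stands about parallel to it on its +y side.

>>> move_arm(motion=[{"tx": 0, "ty": 0, "tz": 0.02, "twist": 0}, {"tx": 0, "ty": 0, "tz": 0.015, "twist": 0}, {"tx": 0, "ty": 0, "tz": 0.008, "twist": 0}, {"tx": 0, "ty": 0, "tz": 0.004, "twist": 0}, {"tx": 0, "ty": 0, "tz": 0.002, "twist": 0}, {"tx": 0, "ty": 0, "tz": 0, "twist": 0}])

```text
clock: 14.15
position: [0.4345, 0.2206, 0.0131]
ee_rot: [0.464, 3.107, 0.001]
force: [-0.5, -0.6, -1.3]
width: 0.172
gripper_force: 39.7
```

>>> move_arm(motion=[{"tx": 0, "ty": 0, "tz": 0.002, "twist": 0}, {"tx": 0, "ty": 0, "tz": 0.002, "twist": 0}, {"tx": 0, "ty": 0, "tz": 0.001, "twist": 0}, {"tx": 0, "ty": 0, "tz": 0, "twist": 0}])

```text
clock: 14.55
position: [0.4341, 0.2205, 0.0077]
ee_rot: [0.464, 3.107, 0.0]
force: [-0.0, 0.6, -0.0]
width: 0.17
gripper_force: 39.7
```

>>> move_arm(motion=[{"tx": 0, "ty": 0, "tz": 0.001, "twist": 0}, {"tx": 0, "ty": 0, "tz": 0, "twist": 0}])

```text
clock: 14.75
position: [0.4342, 0.2204, 0.0072]
ee_rot: [0.465, 3.107, 0.001]
force: [-1.7, -1.2, 8.0]
width: 0.172
gripper_force: 39.9
```

>>> move_arm(motion=[{"tx": 0, "ty": 0, "tz": 0, "twist": 0}, {"tx": 0, "ty": 0, "tz": 0, "twist": 0}, {"tx": 0, "ty": 0, "tz": 0, "twist": 0}, {"tx": 0, "ty": 0, "tz": -0.02, "twist": 0}, {"tx": -0.01, "ty": 0, "tz": -0.04, "twist": 0}, {"tx": -0.02, "ty": 0.01, "tz": -0.04, "twist": 0}, {"tx": -0.02, "ty": 0.01, "tz": -0.04, "twist": 0}, {"tx": -0.03, "ty": 0.01, "tz": -0.04, "twist": 0}, {"tx": -0.03, "ty": 0.01, "tz": -0.03, "twist": 0}, {"tx": 0, "ty": 0, "tz": 0, "twist": 0}], gripper=0)

```text
clock: 15.75
position: [0.5562, 0.2265, 0.2205]
ee_rot: [0.466, 3.098, 0.006]
force: [0.7, -0.4, -0.0]
width: 0.499
gripper_force: 0.0
```

```bash
python3 - <<'E'
from h import *
s=st();im=save("wrist","w6")
for q,z in dict(hp_body=.017,hp_nose=.017,cradle_seat=.047).items():
  for r in arm.place_of("wrist",q)[:3]:
    p=r["point"];print(q,round(r["conf"],2),[round(p[0]*640),round(p[1]*480)],ray("wrist",p,z).round(4)[:2])
E
```

```text
{'clock': np.float64(15.75), 'joints': array([-0.831 ,  0.4166,  0.5035,  1.6829, -0.2212,  1.0893,  1.0096]), 'position': array([0.5562, 0.2265, 0.2205]), 'ee_rot': array([0.4661, 3.098 , 0.0064]), 'force': array([ 0.681 , -0.4242, -0.0159]), 'width': np.float64(0.4989), 'gripper_force': np.float64(0.0)}
hp_body 0.71 [276, 158] [0.4806 0.2028]
hp_nose 0.67 [278, 82] [0.4144 0.2272]
cradle_seat 0.69 [432, 96] [0.4677 0.3527]
```

View pics/w6.png

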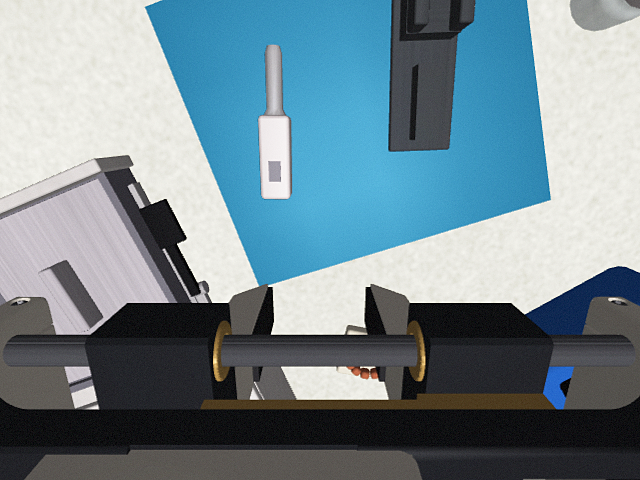

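Picture w6: the handpiece lies flat on the mat, body (276,157), nose tip (273,45). The dark cradle is at (430,75) with its cheeks cut off, so I back up for a full view.

>>> move_arm(motion=[{"tx": 0.035, "ty": 0.035, "tz": 0, "twist": 0}, {"tx": 0.035, "ty": 0.035, "tz": 0, "twist": 0}, {"tx": 0, "ty": 0.01, "tz": 0, "twist": 0}, {"tx": 0, "ty": 0, "tz": 0, "twist": 0}])

```text
clock: 16.35
position: [0.5044, 0.3259, 0.2144]
ee_rot: [-0.456, -3.106, 0.002]
force: [-0.0, -0.1, 0.3]
width: 0.501
gripper_force: 0.0
```

```bash
python3 - <<'E'
from h import *
s=st();im=save("wrist","w7")
T=np.array(arm.calibration("wrist")["T"]);np.save("T7.npy",T)
for q,z in dict(hp_body=.017,hp_nose=.017,cradle_seat=.047).items():
  for r in arm.place_of("wrist",q)[:2]:
    p=r["point"];print(q,round(r["conf"],2),[round(p[0]*640),round(p[1]*480)],ray("wrist",p,z).round(4)[:2])
cv2.imwrite("pics/w7c.png",cv2.resize(cv2.imread("pics/w7.png")[20:320,160:560],(800,600),interpolation=cv2.INTER_CUBIC))
E
```

```text
{'clock': np.float64(16.35), 'joints': array([-0.9962,  0.4267,  0.4776,  1.6782, -0.2168,  1.092 ,  0.8252]), 'position': array([0.5044, 0.3259, 0.2144]), 'ee_rot': array([-4.558e-01, -3.106e+00,  1.700e-03]), 'force': array([-0.0108, -0.061 ,  0.3064]), 'width': np.float64(0.5005), 'gripper_force': np.float64(0.0)}
hp_body 0.8 [203, 236] [0.4904 0.1981]
hp_nose 0.63 [200, 173] [0.4281 0.2199]
cradle_seat 0.74 [341, 188] [0.4806 0.3514]
cradle_seat 0.47 [207, 239] [0.4891 0.2123]
```

View pics/w7c.png

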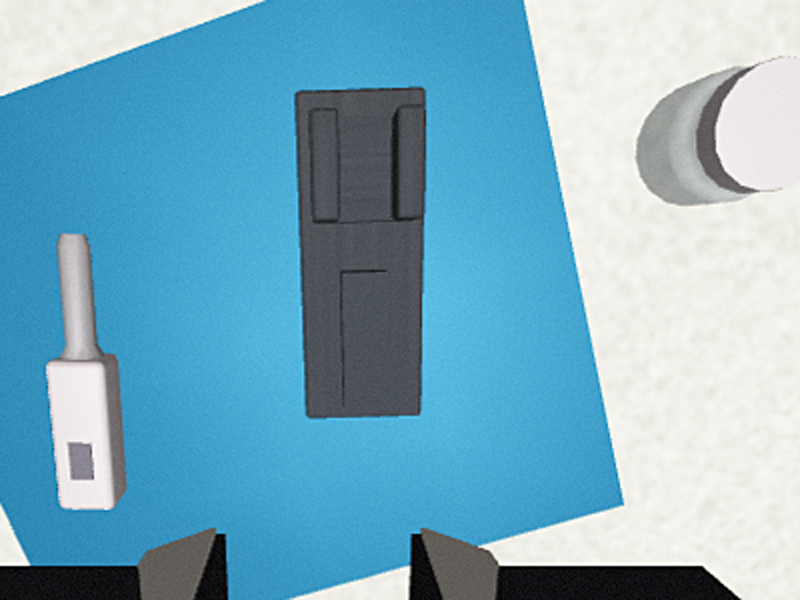

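Picture w7c: the cradle is in full view. Base corners are (297,92), (425,90), (421,413) and (307,417), with cheeks at (325,165) and (411,163) and the bed's front edge at (341-386,271). The handpiece body is at (83,433).

```bash
cat > m.py <<'E'
from h import *
K=np.array(arm.calibration("wrist")["K"]);T7=np.load("T7.npy")
def P(pos,rv):
    M=np.eye(4);M[:3,:3]=R.from_rotvec(rv).as_matrix();M[:3,3]=pos;return M
TC=np.linalg.inv(P([.5044,.3259,.2144],[-.4558,-3.106,.0017]))@T7
T6=P([.5562,.2265,.2205],[.4661,3.098,.0064])@TC
def w(T,u,v,z):
    d=T[:3,:3]@np.linalg.solve(K,[u,v,1.]);o=T[:3,3];return (o+d*(z-o[2])/d[2])[:2]
c7=lambda u,v,z:w(T7,160+u/2,20+v/2,z)
def yaw(d):return round(float(np.degrees(np.arctan2(d[1],d[0]))),2)
E
python3 - <<'E'
from m import *
b=[c7(u,v,.010) for u,v in[(297,92),(425,90),(421,413),(307,417)]]
print("base",np.round(b,4),"nose mid",(b[0]+b[1])/2,"rear mid",(b[2]+b[3])/2,"w",np.linalg.norm(b[0]-b[1]),np.linalg.norm(b[2]-b[3]),"L",np.linalg.norm(b[0]-b[3]),"yaw",yaw(b[3]-b[0]),yaw(b[2]-b[1]))
c=[c7(u,v,.062) for u,v in[(313,109),(424,105),(424,219),(313,221)]]
print("cheek",np.round(c,4),"mid",np.mean(c,0),"w",np.linalg.norm(c[0]-c[1]),"L",np.linalg.norm(c[0]-c[3]),"yaw",yaw(c[3]-c[0]),yaw(c[2]-c[1]))
e=[c7(341,271,.032),c7(343,408,.032),c7(386,270,.032)];print("bed",np.round(e,4),np.linalg.norm(e[0]-e[1]),np.linalg.norm(e[0]-e[2]),yaw(e[1]-e[0]))
h=[w(T6,u,v,.032) for u,v in[(259,116),(291,116),(290,198),(262,198)]];t=w(T6,273,45,.023)
print("hp6",np.round(h,4),np.mean(h,0),"tip",t,"yaw",yaw((h[2]+h[3]-h[0]-h[1])),yaw(np.mean(h,0)-t),np.linalg.norm(np.mean(h,0)-t))
h=[c7(u,v,.032) for u,v in[(47,362),(104,358),(114,506),(60,508)]];t=c7(74,234,.025)
print("hp7",np.mean(h,0),"tip",t,"yaw",yaw((h[2]+h[3]-h[0]-h[1])),yaw(np.mean(h,0)-t),np.linalg.norm(np.mean(h,0)-t))
E
```

```text
base [[0.3648 0.3557]
 [0.3816 0.4135]
 [0.5326 0.3727]
 [0.517  0.3136]] nose mid [0.37319018 0.38460615] rear mid [0.52482309 0.34316482] w 0.06019180591191059 0.06119271387053914 L 0.15789342018922395 yaw -15.47 -15.1
cheek [[0.3819 0.3588]
 [0.3936 0.4022]
 [0.4361 0.3914]
 [0.4232 0.3462]] mid [0.40870002 0.37464013] w 0.0449765596588907 L 0.04319199148568351 yaw -17.03 -14.34
bed [[0.4481 0.3522]
 [0.5125 0.3343]
 [0.4538 0.3727]] 0.06683782338334775 0.02133937597115866 -15.49
hp6 [[0.4484 0.2006]
 [0.4573 0.229 ]
 [0.53   0.2034]
 [0.5216 0.1767]] [0.48933808 0.20240462] tip [0.39479064 0.23238404] yaw -18.78 -17.59 0.0991866136843612
hp7 [0.48776391 0.20272581] tip [0.39491198 0.23515116] yaw -18.34 -19.25 0.09835082645622319
```

>>> move_arm(motion=[{"tx": 0, "ty": 0, "tz": 0, "twist": 0.018}, {"tx": -0.006, "ty": -0.0305, "tz": 0.0285, "twist": 0}, {"tx": -0.006, "ty": -0.0305, "tz": 0.0285, "twist": 0}, {"tx": -0.006, "ty": -0.0305, "tz": 0.0285, "twist": 0}, {"tx": -0.006, "ty": -0.0305, "tz": 0.0285, "twist": 0}, {"tx": 0, "ty": 0, "tz": 0.03, "twist": 0}, {"tx": 0, "ty": 0, "tz": 0, "twist": 0}, {"tx": 0, "ty": 0, "tz": 0, "twist": 0}], gripper=-0.3)

```text
clock: 17.35
position: [0.491, 0.2, 0.0724]
ee_rot: [-0.511, -3.1, 0.0]
force: [-0.1, 0.0, 0.1]
width: 0.653
gripper_force: 0.0
```

>>> move_arm(motion=[{"tx": 0.003, "ty": 0.0017, "tz": 0.03, "twist": 0}, {"tx": 0, "ty": 0, "tz": 0.02, "twist": 0}, {"tx": 0, "ty": 0, "tz": 0.01, "twist": 0}, {"tx": 0, "ty": 0, "tz": 0.004, "twist": 0}, {"tx": 0, "ty": 0, "tz": 0, "twist": 0}])

```text
clock: 17.85
position: [0.489, 0.2032, 0.0086]
ee_rot: [0.508, 3.099, 0.001]
force: [0.5, 1.0, -0.4]
width: 0.648
gripper_force: 0.0
```

>>> move_arm(motion=[{"tx": 0, "ty": 0, "tz": 0, "twist": 0}, {"tx": 0, "ty": 0, "tz": 0, "twist": 0}, {"tx": 0, "ty": 0, "tz": 0, "twist": 0}, {"tx": 0, "ty": 0, "tz": 0, "twist": 0}, {"tx": 0, "ty": 0, "tz": 0, "twist": 0}, {"tx": 0, "ty": 0, "tz": 0, "twist": 0}], gripper=1, squeeze=40)

```text
clock: 18.45
position: [0.4885, 0.2028, 0.0082]
ee_rot: [0.508, 3.1, 0.001]
force: [-0.6, 0.5, 5.3]
width: 0.325
gripper_force: 39.9
```

>>> move_arm(motion=[{"tx": 0, "ty": 0, "tz": -0.01, "twist": 0}, {"tx": 0, "ty": 0, "tz": -0.03, "twist": 0}, {"tx": 0, "ty": 0, "tz": -0.04, "twist": 0}, {"tx": 0, "ty": 0, "tz": -0.04, "twist": -0.037}, {"tx": 0.0122, "ty": 0.0362, "tz": 0, "twist": 0}, {"tx": 0.0122, "ty": 0.0362, "tz": 0, "twist": 0}, {"tx": 0.0122, "ty": 0.0362, "tz": 0, "twist": 0}, {"tx": 0.0122, "ty": 0.0362, "tz": 0, "twist": 0}, {"tx": 0, "ty": 0, "tz": 0, "twist": 0}, {"tx": 0, "ty": 0, "tz": 0, "twist": 0}])

```text
clock: 19.45
position: [0.4788, 0.3559, 0.1279]
ee_rot: [-0.415, -3.114, 0.001]
force: [-0.2, -1.0, -1.7]
width: 0.322
gripper_force: 39.9
```

```bash
python3 - <<'E'
from h import *
s=st();Rm=R.from_rotvec(s["ee_rot"]).as_matrix();print("yaw",np.degrees(np.arctan2(-Rm[0,1],Rm[1,1])));print(Rm.T@(np.array([.4797,.3552,.06])-s["position"]))
im=save("wrist","w8")
for q in("hp_body","hp_nose","cradle_seat"):
  for r in arm.place_of("wrist",q)[:2]: print(q,r["conf"],r["point"][0]*640,r["point"][1]*480)
z=s["position"][2]+.011;print("nose pix expected",proj("wrist",s["position"]*[1,1,0]+[0,0,z]+.07*Rm[:,0]))
E
```

```text
{'clock': np.float64(19.45), 'joints': array([-1.035 ,  0.5093,  0.4408,  1.7864, -0.267 ,  0.9059,  0.8292]), 'position': array([0.4788, 0.3559, 0.1279]), 'ee_rot': array([-4.1460e-01, -3.1139e+00,  1.3000e-03]), 'force': array([-0.1681, -0.9895, -1.6629]), 'width': np.float64(0.322), 'gripper_force': np.float64(39.9281)}
yaw -15.167207030907099
[-0.0010352  -0.00034226  0.0678907 ]
hp_body 0.98 320.128 309.98400000000004
hp_nose 0.8 316.03200000000004 161.376
nose pix expected [322.4158104  158.75894867]
```

>>> move_arm(motion=[{"tx": -0.001, "ty": 0, "tz": 0.03, "twist": 0}, {"tx": 0, "ty": 0, "tz": 0.03, "twist": 0}, {"tx": 0, "ty": 0, "tz": 0.015, "twist": 0}, {"tx": 0, "ty": 0, "tz": 0.007, "twist": 0}, {"tx": 0, "ty": 0, "tz": 0.003, "twist": 0}, {"tx": 0, "ty": 0, "tz": 0, "twist": 0}, {"tx": 0, "ty": 0, "tz": 0, "twist": 0}])

```text
clock: 20.35
position: [0.4811, 0.3554, 0.044]
ee_rot: [0.418, 3.113, 0.002]
force: [-1.0, -0.1, -1.4]
width: 0.324
gripper_force: 39.9
```

>>> move_arm(motion=[{"tx": 0, "ty": 0, "tz": 0.003, "twist": 0}, {"tx": 0, "ty": 0, "tz": 0.002, "twist": 0}, {"tx": 0, "ty": 0, "tz": 0.001, "twist": 0}, {"tx": 0, "ty": 0, "tz": 0, "twist": 0}])

```text
clock: 20.75
position: [0.4807, 0.3553, 0.0383]
ee_rot: [0.418, 3.113, 0.002]
force: [-3.5, -1.9, 12.0]
width: 0.326
gripper_force: 39.9
```

>>> move_arm(motion=[{"tx": 0, "ty": 0, "tz": -0.0005, "twist": 0}, {"tx": 0, "ty": 0, "tz": 0, "twist": 0}, {"tx": 0, "ty": 0, "tz": 0, "twist": 0}, {"tx": 0, "ty": 0, "tz": 0, "twist": 0}, {"tx": 0, "ty": 0, "tz": -0.02, "twist": 0}, {"tx": 0, "ty": 0, "tz": -0.04, "twist": 0}, {"tx": -0.01, "ty": 0, "tz": -0.04, "twist": 0}, {"tx": -0.02, "ty": 0, "tz": -0.04, "twist": 0}, {"tx": -0.02, "ty": 0, "tz": -0.03, "twist": 0}, {"tx": 0, "ty": 0, "tz": 0, "twist": 0}], gripper=-0.2)

```text
clock: 21.75
position: [0.5335, 0.3411, 0.2123]
ee_rot: [0.422, 3.106, 0.008]
force: [0.7, -1.1, -0.5]
width: 0.597
gripper_force: 0.0
```

```bash
python3 - <<'E'
from h import *
s=st();im=save("wrist","w9")
for q,z in dict(hp_body=.047,hp_nose=.047,cradle_seat=.047,lever_pad=.0495).items():
  for r in arm.place_of("wrist",q)[:2]:
    p=r["point"];print(q,round(r["conf"],2),[round(p[0]*640),round(p[1]*480)],ray("wrist",p,z).round(4)[:2])
Rm=R.from_rotvec(s["ee_rot"]).as_matrix();print("yaw",np.degrees(np.arctan2(-Rm[0,1],Rm[1,1])))
print(proj("wrist",[.4797,.3552,.062]),proj("wrist",[.4797-.07*.9646,.3552+.07*.2639,.055]))
E
```

```text
{'clock': np.float64(21.75), 'joints': array([-0.9761,  0.4777,  0.481 ,  1.6074, -0.2391,  1.1066,  0.8654]), 'position': array([0.5335, 0.3411, 0.2123]), 'ee_rot': array([0.422 , 3.1056, 0.0075]), 'force': array([ 0.6543, -1.0805, -0.5134]), 'width': np.float64(0.5965), 'gripper_force': np.float64(0.0)}
hp_body 0.95 [316, 167] [0.476  0.3541]
hp_nose 0.97 [321, 77] [0.4047 0.3769]
hp_nose 0.32 [320, 161] [0.4703 0.3589]
lever_pad 0.72 [61, 275] [0.5069 0.0878]
yaw -15.47550062903459
[319.45301854 175.06061507] [319.54722123  86.99569913]
```

View pics/w9.png

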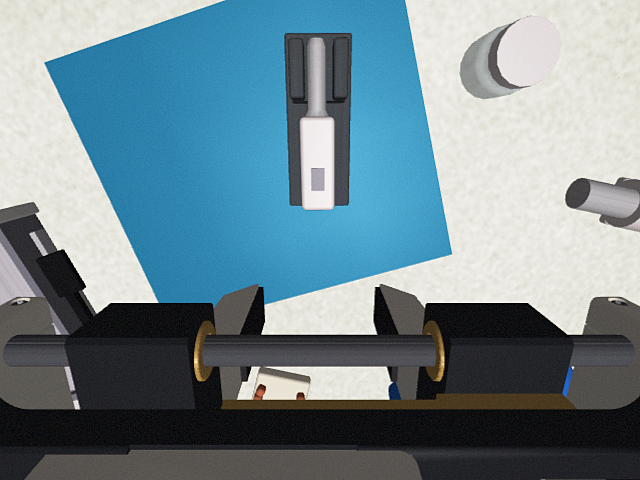

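Picture w9: the body lies on the bed (317,163) and the nose between the cheeks (317,75), well seated. Next is the lever.

>>> move_arm(motion=[{"tx": 0, "ty": 0, "tz": 0, "twist": -0.072}, {"tx": 0, "ty": 0, "tz": 0, "twist": -0.072}, {"tx": 0, "ty": 0, "tz": 0, "twist": -0.073}, {"tx": 0.0068, "ty": -0.0413, "tz": 0, "twist": 0}, {"tx": 0.0068, "ty": -0.0413, "tz": 0.02, "twist": 0}, {"tx": 0.0068, "ty": -0.0413, "tz": 0.02, "twist": 0}, {"tx": 0.0068, "ty": -0.0413, "tz": 0.02, "twist": 0}, {"tx": 0.0068, "ty": -0.0413, "tz": 0.02, "twist": 0}, {"tx": 0.0068, "ty": -0.0413, "tz": 0.02, "twist": 0}, {"tx": 0, "ty": 0, "tz": 0, "twist": 0}, {"tx": 0, "ty": 0, "tz": 0, "twist": 0}, {"tx": 0, "ty": 0, "tz": 0, "twist": 0}], gripper=1)

```text
clock: 23.2
position: [0.5061, 0.0931, 0.1073]
ee_rot: [0.119, -3.139, -0.001]
force: [-0.0, 0.3, -0.0]
width: 0.003
gripper_force: 0.0
```

```bash
python3 - <<'E'
from h import *
s=st();Rm=R.from_rotvec(s["ee_rot"]).as_matrix();print("yaw",np.degrees(np.arctan2(-Rm[0,1],Rm[1,1])));print((Rm.T@(np.array([.511,.0905,.05])-s["position"])).round(4))
im=save("wrist","w10")
for q,z in dict(lever_pad=.0495,cover_rib=.0625).items():
  for r in arm.place_of("wrist",q)[:2]:
    p=r["point"];print(q,round(r["conf"],2),[round(p[0]*640),round(p[1]*480)],ray("wrist",p,z).round(4)[:2])
for c in("top","scene"):
    arm.get_image(c)
    for r in arm.place_of(c,"lever_pad")[:2]:p=r["point"];print(c,round(r["conf"],2),ray(c,p,.0495).round(3)[:2])
E
```

```text
{'clock': np.float64(23.2), 'joints': array([-0.5839,  0.412 ,  0.3954,  2.0038, -0.2248,  0.7674,  1.591 ]), 'position': array([0.5061, 0.0931, 0.1073]), 'ee_rot': array([ 1.1870e-01, -3.1389e+00, -8.0000e-04]), 'force': array([-0.0255,  0.308 , -0.0222]), 'width': np.float64(0.0026), 'gripper_force': np.float64(0.0)}
yaw 4.3325685963639575
[-0.0047 -0.003   0.0573]
lever_pad 0.82 [299, 273] [0.5141 0.0808]
cover_rib 0.93 [127, 322] [ 0.5514 -0.0289]
scene 0.72 [0.504 0.499]
scene 0.5 [0.512 0.085]
```

>>> move_arm(motion=[{"tx": -0.005, "ty": -0.001, "tz": 0.03, "twist": 0}, {"tx": 0, "ty": 0, "tz": 0.015, "twist": 0}, {"tx": 0, "ty": 0, "tz": 0.008, "twist": 0}, {"tx": 0, "ty": 0, "tz": 0.006, "twist": 0}, {"tx": 0, "ty": 0, "tz": 0.006, "twist": 0}, {"tx": 0, "ty": 0, "tz": 0, "twist": 0}])

```text
clock: 24.15
position: [0.5114, 0.0911, 0.0423]
ee_rot: [-0.116, 3.139, 0.0]
force: [-0.6, -0.2, -0.8]
width: 0.005
gripper_force: 0.0
```

>>> move_arm(motion=[{"tx": 0, "ty": 0, "tz": 0.004, "twist": 0}, {"tx": 0, "ty": 0, "tz": 0.004, "twist": 0}])

```text
clock: 24.35
position: [0.5117, 0.0912, 0.0347]
ee_rot: [-0.116, 3.139, 0.001]
force: [-0.7, -0.3, 2.9]
width: 0.005
gripper_force: 2.1
```

```bash
python3 - <<'E'
from h import *
st();im=save("wrist","w11")
for q in ("lever_pad",):
  for r in arm.regions_of("wrist",q)[:3]:
    ys,xs=np.nonzero(r["region"]);print(r["conf"],r["point"],xs.min(),xs.max(),ys.min(),ys.max(),len(xs))
for z in(.0495,.035):print(z,proj("wrist",[.5115,.0835,z]),proj("wrist",[.511,.0905,z]))
print(ray("wrist",(0.5,0.55),.04))
# ascii view of grey around TCP
g=cv2.cvtColor(im,cv2.COLOR_RGB2GRAY)[160:400:8,200:440:6]
for row in g:print("".join(" .:-=+*#%@"[min(9,int(v)//26)] for v in row))
E
```

```text
{'clock': np.float64(24.35), 'joints': array([-0.5261,  0.5312,  0.3368,  2.0459, -0.2973,  0.6093,  1.6579]), 'position': array([0.5117, 0.0912, 0.0347]), 'ee_rot': array([-1.1610e-01,  3.1385e+00,  7.0000e-04]), 'force': array([-0.7214, -0.3351,  2.8517]), 'width': np.float64(0.0047), 'gripper_force': np.float64(2.0506)}
0.58 [0.4561, 0.574] 269 324 262 302 1623
0.0495 [302.01510813 318.56076456] [317.33316013 318.59224444]
0.035 [303.36488226 304.01064653] [317.45767627 304.03976524]
[0.48786359 0.09002826 0.04      ]
+++++++----%%%%%%%%%%%%%%%%%%%%%%%======
%%%%%%%=---%%%%%%%%%%%%%%%%%%%%%%%======
%%%%%%%+--:%%%%%%%%%%%%%%%%%%%%%%%======
%%%%%%%+-%%%%%%%%%%%%%%%%%%%%%%%%%+=====
:::-==:..=%%%%%%%%%%%%%%%%%%%%%%%#======
###+++...:%%%%%%%%%%%%%%%%%%%%%%%-=+====
###++=... %%%%%%%%%%%%%%%@%%%%%%%==+====
###==+..%%=%%%%%%%%%%%%%%%%%%%%%%+=+====
###==+:.##*%%%%%%%%%%%%%%%%%%%%%%+=++===
###=++-.=##%%%%%%%%%%%%%%%%%%%%%%=+=====
###+===. #%%%%%%%%%%%%%%%%%%%%%%+=======
###*==+..#%%%%%%%%%%%%%%%%%%%%%%-=======
####==+..###%%%%%%%%%%%%%%%%%%%%========
####=+=..##=         @%%%%%%%%%%========
####===..##..........%%%%%%%%%%%========
####===..##..........%%%%%%%%%%@========
####===..##:.....--  --*%%%%%%%=========
####===..##:..---::  ----:%%%%%:========
##                   -                 =
#                    -                  
                     -                  
                     :                  
                    .-                  
  ...     ....   ....-. .    ..  .. ..  
..................:::-..................
..................-:--..................
..................:.:-..................
..................:.:-..................
...................%%-..................
...................%%=..................
```

>>> move_arm(motion=[{"tx": 0, "ty": 0, "tz": 0.004, "twist": 0}, {"tx": 0, "ty": 0, "tz": 0.004, "twist": 0}, {"tx": 0, "ty": 0, "tz": 0.003, "twist": 0}, {"tx": 0, "ty": 0, "tz": 0, "twist": 0}])

```text
clock: 24.85
position: [0.5122, 0.0913, 0.0235]
ee_rot: [-0.116, 3.138, 0.001]
force: [0.0, 0.8, 7.4]
width: 0.002
gripper_force: 4.1
```

>>> move_arm(motion=[{"tx": 0, "ty": 0, "tz": 0.002, "twist": 0}, {"tx": 0, "ty": 0, "tz": 0.001, "twist": 0}, {"tx": 0, "ty": 0, "tz": 0, "twist": 0}])

```text
clock: 25.15
position: [0.514, 0.0915, 0.0222]
ee_rot: [-0.116, 3.134, 0.002]
force: [-1.0, -0.1, 24.5]
width: 0.003
gripper_force: 12.0
```

>>> move_arm(motion=[{"tx": 0, "ty": 0, "tz": -0.03, "twist": 0}, {"tx": 0, "ty": 0, "tz": -0.04, "twist": 0}, {"tx": 0, "ty": 0, "tz": -0.04, "twist": 0}, {"tx": 0.0215, "ty": -0.0407, "tz": 0, "twist": 0}, {"tx": 0.0215, "ty": -0.0407, "tz": 0, "twist": 0}, {"tx": 0.0215, "ty": -0.0407, "tz": 0, "twist": 0}, {"tx": 0.0215, "ty": -0.0407, "tz": 0, "twist": 0}, {"tx": 0.0215, "ty": -0.0407, "tz": 0, "twist": 0}, {"tx": 0, "ty": 0, "tz": 0, "twist": 0}, {"tx": 0, "ty": 0, "tz": 0, "twist": 0}])

```text
clock: 26.15
position: [0.4187, -0.1207, 0.1303]
ee_rot: [0.111, -3.139, -0.0]
force: [1.7, 1.3, 0.5]
width: 0.004
gripper_force: 0.0
```

```bash
python3 - <<'E'
from h import *
s=st();Rm=R.from_rotvec(s["ee_rot"]).as_matrix();print("yaw",np.degrees(np.arctan2(-Rm[0,1],Rm[1,1])));print((Rm.T@(np.array([.4196,-.1196,.042])-s["position"])).round(4))
for c in("top","scene"):
    arm.get_image(c)
    for q,z in dict(lever_pad=.024,drawer_front=.036,cover_rib=.0625,cradle_seat=.047,hp_body=.047).items():
        for r in arm.place_of(c,q)[:2]:p=r["point"];print(c,q,round(r["conf"],2),ray(c,p,z).round(3)[:2])
E
```

```text
{'clock': np.float64(26.15), 'joints': array([-0.2439,  0.2624,  0.49  ,  2.1635, -0.1795,  0.7536,  2.0051]), 'position': array([ 0.4187, -0.1207,  0.1303]), 'ee_rot': array([ 1.1130e-01, -3.1395e+00, -2.0000e-04]), 'force': array([1.6878, 1.2963, 0.5133]), 'width': np.float64(0.0042), 'gripper_force': np.float64(0.0)}
yaw 4.0617984224788115
[-0.001   0.001   0.0883]
top lever_pad 0.74 [0.51  0.091]
top drawer_front 0.71 [ 0.462 -0.12 ]
top cover_rib 0.94 [ 0.598 -0.4  ]
top cover_rib 0.82 [ 0.326 -0.327]
top cradle_seat 0.92 [0.476 0.351]
top cradle_seat 0.85 [0.233 0.325]
top hp_body 0.62 [0.478 0.358]
top hp_body 0.17 [ 0.602 -0.148]
scene lever_pad 0.67 [0.524 0.084]
scene drawer_front 0.68 [ 0.434 -0.118]
scene drawer_front 0.63 [ 0.477 -0.491]
scene cover_rib 0.86 [ 0.548 -0.023]
scene cover_rib 0.66 [ 0.657 -0.417]
scene cradle_seat 0.93 [0.483 0.367]
scene cradle_seat 0.79 [0.223 0.322]
scene hp_body 0.81 [0.482 0.36 ]
```

>>> move_arm(motion=[{"tx": 0, "ty": 0, "tz": 0.04, "twist": 0}, {"tx": 0, "ty": 0, "tz": 0.035, "twist": 0}, {"tx": 0, "ty": 0, "tz": 0.013, "twist": 0}, {"tx": -0.006, "ty": 0, "tz": 0, "twist": 0}, {"tx": -0.006, "ty": 0, "tz": 0, "twist": 0}, {"tx": -0.005, "ty": 0, "tz": 0, "twist": 0}, {"tx": -0.005, "ty": 0, "tz": 0, "twist": 0}, {"tx": -0.005, "ty": 0, "tz": 0, "twist": 0}, {"tx": -0.006, "ty": 0, "tz": 0, "twist": 0}, {"tx": -0.008, "ty": 0, "tz": 0, "twist": 0}, {"tx": -0.008, "ty": 0, "tz": 0, "twist": 0}])

```text
clock: 27.85
position: [0.4686, -0.1161, 0.0425]
ee_rot: [0.116, -3.139, -0.0]
force: [-2.7, -0.6, 1.8]
width: 0.005
gripper_force: 1.2
```

>>> move_arm(motion=[{"tx": -0.01, "ty": 0, "tz": 0, "twist": 0}, {"tx": -0.012, "ty": 0, "tz": 0, "twist": 0}, {"tx": -0.014, "ty": 0, "tz": 0, "twist": 0}, {"tx": -0.015, "ty": 0, "tz": 0, "twist": 0}, {"tx": -0.015, "ty": 0, "tz": 0, "twist": 0}, {"tx": -0.015, "ty": 0, "tz": 0, "twist": 0}, {"tx": -0.015, "ty": 0, "tz": 0, "twist": 0}, {"tx": -0.015, "ty": 0, "tz": 0, "twist": 0}, {"tx": -0.013, "ty": 0, "tz": 0, "twist": 0}, {"tx": -0.011, "ty": 0, "tz": 0, "twist": 0}, {"tx": -0.009, "ty": 0, "tz": 0, "twist": 0}, {"tx": -0.007, "ty": 0, "tz": 0, "twist": 0}])

```text
clock: 29.05
position: [0.6194, -0.105, 0.0423]
ee_rot: [-0.116, 3.139, -0.0]
force: [-2.3, -1.7, 0.8]
width: 0.007
gripper_force: 1.1
```

>>> move_arm(motion=[{"tx": -0.006, "ty": 0, "tz": 0, "twist": 0}, {"tx": -0.005, "ty": 0, "tz": 0, "twist": 0}, {"tx": -0.004, "ty": 0, "tz": 0, "twist": 0}, {"tx": -0.004, "ty": 0, "tz": 0, "twist": 0}, {"tx": -0.003, "ty": 0, "tz": 0, "twist": 0}, {"tx": 0, "ty": 0, "tz": 0, "twist": 0}])

```text
clock: 29.65
position: [0.6406, -0.1033, 0.0424]
ee_rot: [0.116, -3.139, -0.0]
force: [-0.7, -0.2, 0.3]
width: 0.003
gripper_force: 1.0
```

>>> move_arm(motion=[{"tx": -0.003, "ty": 0, "tz": 0, "twist": 0}, {"tx": -0.002, "ty": 0, "tz": 0, "twist": 0}, {"tx": -0.002, "ty": 0, "tz": 0, "twist": 0}, {"tx": 0, "ty": 0, "tz": 0, "twist": 0}])

```text
clock: 30.05
position: [0.6405, -0.1033, 0.0418]
ee_rot: [0.113, -3.127, -0.004]
force: [-25.7, 0.1, 18.1]
width: 0.003
gripper_force: 13.3
```

>>> move_arm(motion=[{"tx": 0.01, "ty": 0, "tz": 0, "twist": 0}, {"tx": 0.03, "ty": 0, "tz": 0, "twist": 0}, {"tx": 0.04, "ty": 0, "tz": 0, "twist": 0}, {"tx": 0.04, "ty": 0, "tz": -0.03, "twist": 0}, {"tx": 0.02, "ty": 0, "tz": -0.04, "twist": 0}, {"tx": 0, "ty": 0, "tz": -0.04, "twist": 0}, {"tx": 0, "ty": 0, "tz": 0, "twist": 0}])

```text
clock: 30.75
position: [0.5112, -0.1139, 0.1578]
ee_rot: [-0.115, 3.129, -0.0]
force: [1.2, -0.4, -0.1]
width: 0.003
gripper_force: 0.0
```

```bash
python3 - <<'E'
from h import *
st()
for c in("top","scene"):
    arm.get_image(c)
    for q,z in dict(drawer_front=.036,cover_rib=.0625,hp_body=.047,hp_nose=.047,model=0,jar=0,dish=0).items():
        for r in arm.place_of(c,q)[:2]:p=r["point"];print(c,q,round(r["conf"],2),ray(c,p,z).round(3)[:2])
E
```

```text
{'clock': np.float64(30.75), 'joints': array([-0.2614,  0.358 ,  0.4973,  1.9448, -0.2214,  0.8811,  1.9938]), 'position': array([ 0.5112, -0.1139,  0.1578]), 'ee_rot': array([-1.1520e-01,  3.1291e+00, -4.0000e-04]), 'force': array([ 1.1902, -0.3858, -0.0581]), 'width': np.float64(0.0033), 'gripper_force': np.float64(0.0)}
top drawer_front 0.66 [ 0.654 -0.11 ]
top cover_rib 0.79 [ 0.594 -0.412]
top cover_rib 0.77 [ 0.323 -0.325]
top hp_body 0.9 [0.485 0.366]
top hp_nose 0.69 [0.408 0.371]
top model 0.76 [0.737 0.232]
top jar 0.77 [0.427 0.526]
top dish 0.67 [ 0.41  -0.495]
scene cover_rib 0.88 [ 0.654 -0.407]
scene cover_rib 0.75 [ 0.407 -0.336]
scene hp_body 0.58 [0.475 0.367]
scene hp_nose 0.71 [0.424 0.376]
scene model 0.62 [0.756 0.229]
scene model 0.32 [0.44  0.532]
scene jar 0.9 [0.431 0.543]
scene jar 0.33 [0.425 0.369]
scene dish 0.93 [ 0.425 -0.492]
```

```bash
python3 -c "
from cell import arm
print(arm.sign_off())"
```

```text
the job is handed in; nothing more can be done
None
```

The job is handed in at about 31 s of the 67 s. The handpiece, found in the middle pocket, was laid on the mat and then set in the dark cradle. The lever is pressed and the drawer is home against its stop, closed with the cover and both batteries in it. I did not see inside after it closed, and the verdict was not shown.

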